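# Set the inner knob of the kiln controller to the limit ring's mark and store it

### The arm

A 6-joint arm with a two-finger parallel gripper is mounted at the origin on a cart in front of the work surface, level with it; the furniture and walls round the work are solid. World frame = base frame: x ahead of the robot, y to its left, z up, the work surface at z = 0. Lengths are in mm, angles in rad, forces in N, time in s.
With the tool pointing down it reaches from about 350 to 975 mm from the base axis. Payload 7.1 kg.
Tool frame: the origin (TCP) lies midway between the tips of the shut fingers; the grasp point (between the pads) lies ctrl.tcp_to_grasp behind it (ctrl.tcp_to_grasp is the distance from the TCP to the grasp point, in mm); z points along the fingers, y is the direction in which the jaws open and shut (so a half turn about z gives the same grasp; the last joint's range is limited). The gripper opens to 88 mm and grips with 3 to 60 N. Pads are 20 mm wide; open, the fingers measure 115 mm over their backs; the gripper's body (75 mm by 178 mm) begins 61 mm behind the grasp point.
Start: joints at [-1.335, 0.423, 1.63, -0, 1.089, -0.019], TCP at [157.551, -604.799, 222.675] pointing down, gripper open.
Joint ranges: [-3, 3], [-0.9, 2.11], [0.09, 2.58], [-1.31, 4.45], [0.11, 2.69], [-2.54, 2.54]. Speed limits (rad/s): [2.39, 2.39, 3.01, 3.14, 3.14, 3.14].

### API

Orientations are given as a rotation vector (axis times angle).
In Python, from workcell import ctrl gives the robot as it stands.
- The arm moves only by the tool play_rows, never from a script. Its argument "increments" is text: rows parted by semicolons, each of 5 numbers parted by spaces: the opening, from 0 (shut) to 1 (fully open), then the shift along the world's x, y, z in m, then the turn about the world's z in degrees. A call has 1 to 20 rows; each row shifts and turns the commanded pose from where the row before left it; what a row does not reach is not made up. A row lasts 1/10 s, in which the tool goes at most 50 mm and 8.59 degrees, less where a joint would pass 70% of its speed; a pose out of reach is approached as far as the arm can. A call is refused whole if a number of a shift passes 0.05 or a number of a turn 8.59, either way. A call with a gripper value outside its range is refused whole. The fingers move at their own pace and stop on an object; the grip force is fixed at half the most. Time passes only in rows, so rows that do not move let the fingers close. It gives the time, the measured TCP pose, the force and the opening at its end, in the units of the state.
- ctrl.get_obs(): the state, without advancing time (a new reading comes with each control period).
- ctrl.get_image(name): name is "scene" or "top" or "wrist"; returns a dict with "img" (480x640x3 uint8, red, green, blue), "range_z" (480x640 float32, mm along the optical axis (not along the pixel's ray), 0 where there is no reading), "vertical_fov" (degrees; the focal length in pixels is half the picture's height over the tangent of half this angle, whatever the lens; pixels are square), "cx", "cy" (the principal point, pixels), "origin" and "attitude" of the camera in the world. Camera axes: x right, y down, z forward; pixel columns grow to the right and rows downward; lengths in mm; the calibration is good to about 2 mm. The wrist camera is an equidistant fisheye: a pixel r from the principal point sees the ray r / f radians off the axis. A picture is of the moment at which its call begins.
- ctrl.close_job(): hands the job in, once; it reports no verdict.
The state is a dict: "t": time; "qpos": joint angles; "qvel": joint speeds; "joint_torque": joint torques, N m; "ee_pos": TCP position; "orientation": TCP orientation; "ft_force": force on the tool from outside, world axes, zero at the start; "moment": the same for the moment, N m; "width": finger opening in mm.
Only numpy, scipy, OpenCV 4.12 (cv2) and the standard library are available. Lean on these libraries where they do the work, as an engineer would, in place of code of your own. Each camera call takes 0.05 s, during which the arm holds its last target. There are 200 camera calls.

### The job

On the kiln controller, turn only the small inner knob until its pointer lines up with the mark on the outer ring, without shifting the ring. Then, leaving it there, push the inner knob fully in to store the setting and let it spring back out. Leave the test tile and the two tubs beside the controller where they are.

Things in the scene. Friction and masses are not known exactly. Their poses are not given: they have to be found in the camera images.
- controller: grey wedge-shaped desk console, fixed, 150 (x) x 190 (y) x 138 mm high. Origin: centre of its underside; own x away from the operator, z up. Its panel slopes 25 degrees, rising along +x: outward normal (-0.423, 0, 0.906) in its own frame, up-slope (0.906, 0, 0.423). The dial axis is that normal through (-6.5, 0, 100) mm on the panel; a blank display strip lies up-slope of the dial
- dial_axis (a point): point on the dial axis, 50 mm out from the panel: the centre of the inner knob's top face when it is not pushed in. It belongs to the console (does not turn or move with the knob) and has the console's orientation
- set_knob (a joint): angle of the small inner knob (rad): 0 with its pointer up-slope, positive clockwise facing the panel; stops at -1.8 and 1.8, starts at -1.5 to -1.1 (pointer left), stays where left (friction 0.035 Nm). Distances from the panel: 34 mm wide flange with the pointer at 20 to 23.5 mm, round barrel to grip, 27 mm diameter, at 23.5 to 50 mm. It does not rub on the ring
- knob_pointer (a point): tip of the inner knob's pointer, 25 mm from the dial axis, 22.5 mm out from the panel, turning and moving with the knob
- push_shaft (a joint): how far the inner knob is pushed in along the dial axis (m): 0 out, 0.004 fully in. A spring brings it back: it starts to move at about 3 N and bottoms at about 8 N
- limit_ring (a joint): angle of the outer ring (rad), measured like the inner knob: 0 with its mark up-slope, positive clockwise; starts at 0.5 to 1.2 (mark to the right). Black knurled ring, 68 mm diameter, 3 to 13 mm out from the panel, turning very easily (0.012 Nm): whatever brushes it drags it along
- ring_mark (a point): outer end of the ring's mark, a white line on a small lug on the ring's rim, 40 mm from the dial axis and 12.5 mm out from the panel; its x axis points radially outward, its z axis along the dial axis away from the panel
- test_tile: loose glazed L-shaped test tile standing upright at the +y side of the controller (left as seen by the robot), 44 x 46 x 62 mm high; origin at the centre of its underside; leave it alone
- tub_a: loose lidded tub, 73 mm diameter, 62 mm high, at the -y side of the controller; origin at the centre of its underside; leave it alone
- tub_b: loose lidded tub, 69 mm diameter, 57 mm high, at the +y side of the controller, beyond the tile; origin at the centre of its underside; leave it alone

How it is judged (in metres and radians):
On the way, in this order (a step that is already met when the one before it is completed fails the run):
1. the inner knob's pointer is lined up with the ring's mark (within about 6 degrees), the knob not pushed in (y of knob_pointer in the frame of ring_mark between -0.0026 and 0.0026 m and x of knob_pointer in the frame of ring_mark above -0.03 m and value of joint push_shaft below 0.0015 m), for 0.2 s.
2. the inner knob is pushed in by at least 3 of its 4 mm while still lined up (y of knob_pointer in the frame of ring_mark between -0.0026 and 0.0026 m and x of knob_pointer in the frame of ring_mark above -0.03 m and value of joint push_shaft above 0.003 m), for 0.05 s.
At the end, for the whole second after the job is handed in: The inner knob's pointer is in line with the ring's mark within 2.6 mm at its tip (about 6 degrees), the knob has sprung back out (under 1 mm in), the ring's mark is within 3.5 mm (5 degrees) of where it started, and the tile and both tubs stand within 15 mm of where they stood, the tile upright (y of knob_pointer in the frame of ring_mark between -0.0026 and 0.0026 m and x of knob_pointer in the frame of ring_mark above -0.03 m and value of joint push_shaft below 0.001 m and distance of ring_mark from where it was at the start of the episode below 0.0035 m and distance of each of test_tile, tub_a, tub_b from where it was at the start of the episode below 0.015 m and angle between test_tile's own z axis and vertical below 0.2 rad); the robot touches nothing.
It fails at once if the outer ring's mark is dragged more than 3.5 mm (5 degrees) from where it stood (distance of ring_mark from where it was at the start of the episode above 0.0035 m).
It fails at once if the test tile or a tub is pushed more than 15 mm or the tile is tipped (distance of any of test_tile, tub_a, tub_b from where it was at the start of the episode above 0.015 m or angle between test_tile's own z axis and vertical above 0.2 rad).
It also fails if it takes over 53 s, if anything falls off the work surface, if the arm or the gripper's body presses on something with over 40 N, if the wrist force passes 120 N, or if a joint passes its speed limit or range.

## Working session

There is one attempt and no reset: what is moved stays moved. The work goes in short steps, Python scripts to look and compute and a tool call to move; the robot and the scene stay as the last step left them, time stands still between calls to the robot, and variables do not carry over. Pictures are saved under pics/ and viewed, on a budget of 10 in all, crops included, one or two more only if the job needs it, and the job is handed in when it is done.

Besides the shell and the picture viewer there is one more tool, called after "Emit:" as name(argument=value, ...) on one line, values as JSON. play_rows: Moves the arm, as the interface text tells. Its arguments: {"type":"object","properties":{"increments":{"type":"string"}},"required":["increments"]}

```bash
mkdir -p pics
cat > h.py <<'E'
import numpy as np, cv2
from scipy.spatial.transform import Rotation as R
from workcell import ctrl
def cam(n):
    d=ctrl.get_image(n); d['name']=n
    a=np.array(d['attitude'],float); d['R']=a if a.shape==(3,3) else R.from_rotvec(a).as_matrix()
    d['o']=np.array(d['origin'],float); d['f']=240/np.tan(np.radians(d['vertical_fov']/2)); return d
def rays(d,uv):
    p=(np.atleast_2d(uv).astype(float)-[d['cx'],d['cy']])/d['f']
    if d['name']=='wrist':
        r=np.linalg.norm(p,axis=1,keepdims=True)+1e-12; v=np.c_[p*np.sin(r)/r,np.cos(r)]
    else: v=np.c_[p,np.ones(len(p))]
    return v@d['R'].T
def proj(d,P):
    v=(np.atleast_2d(P)-d['o'])@d['R']
    if d['name']=='wrist':
        s=np.linalg.norm(v[:,:2],axis=1); return np.arctan2(s,v[:,2])[:,None]*v[:,:2]/(s[:,None]+1e-12)*d['f']+[d['cx'],d['cy']]
    return v[:,:2]/v[:,2:]*d['f']+[d['cx'],d['cy']]
def pts(d):  # world points by depth for pinhole cameras
    v,u=np.mgrid[:480,:640]; z=d['range_z']
    r=np.stack([(u-d['cx'])/d['f'],(v-d['cy'])/d['f'],np.ones_like(z)],-1)*z[...,None]
    return r@d['R'].T+d['o']
def save(im,n): cv2.imwrite('pics/'+n,im[...,::-1])
E
python3 - <<'E'
from h import *
print(ctrl.tcp_to_grasp, ctrl.get_obs())
a=cam('scene');b=cam('top')
for d in(a,b): print(d['name'],d['attitude'],d['o'],d['f'],d['cx'],d['cy'])
im=np.vstack([a['img'],b['img']]); im=np.hstack([a['img'],b['img']])
save(cv2.resize(a['img'],(640,480)),'s0.png'); save(b['img'],'t0.png')
E
```

```text
18.700000000000003 {'t': 0.0, 'qpos': array([-1.33501029e+00,  4.23846529e-01,  1.63067734e+00,  1.81606166e-06,
        1.08858887e+00, -1.89891616e-02]), 'qvel': array([-0.00085023, -0.00062943, -0.00045463,  0.00047127,  0.00070523,
        0.00024127]), 'joint_torque': array([-1.86892081e-03, -5.44624937e+01, -2.73665750e+01,  6.43539196e-02,
        2.28288188e-02, -1.00308598e-04]), 'ee_pos': array([ 157.42106734, -604.28274556,  221.90311781]), 'orientation': array([-3.11463792e+00, -3.98925124e-01,  2.55686053e-04]), 'ft_force': array([-0.66747404, -0.4556841 , -0.72099433]), 'moment': array([ 0.00297813,  0.00357554, -0.02487461]), 'width': 88.1075312868402}
scene [-0.76945131  2.54725124 -1.14804948] [121.66290974 888.84644069 917.54638896] 468.9639424664909 321.74918344047404 238.3348635154231
top [-2.16611002  2.20129482 -0.07737662] [ 550.72202265  127.95914234 1249.20128823] 543.0554071548166 316.2890782810126 241.18478633451562
```

View pics/s0.png

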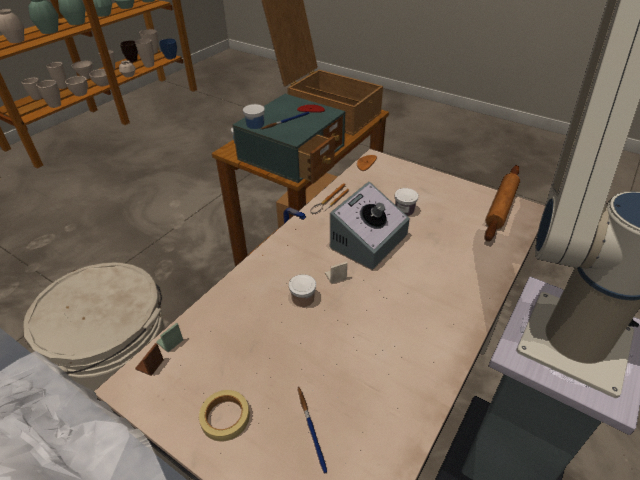

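View pics/t0.png

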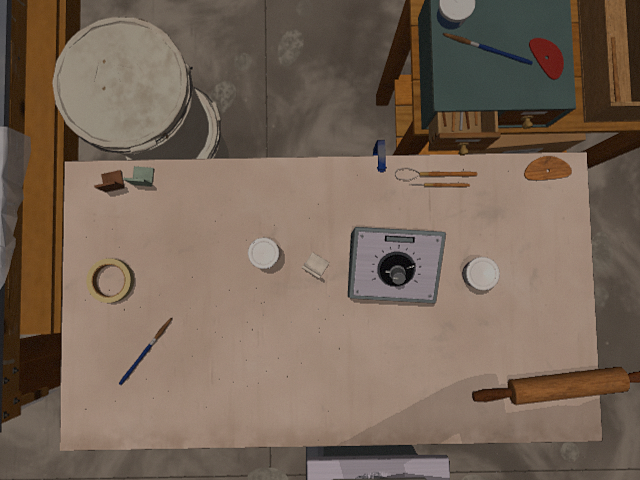

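```bash
cat > m.py <<'E'
from h import *
d=cam('top');P=pts(d)
v,u=np.mgrid[:480,:640]
roi=(u>355)&(u<440)&(v>232)&(v<300)&(P[...,2]>65)
X=P[roi]; rng=np.random.default_rng(0); best=0
for _ in range(300):
    a,b,c=X[rng.choice(len(X),3)]; n=np.cross(b-a,c-a); n/=np.linalg.norm(n)+1e-9
    k=abs((X-a)@n)<2
    if k.sum()>best: best=k.sum(); K=k
Q=X[K]; c0=Q.mean(0); n=np.linalg.svd(Q-c0,full_matrices=False)[2][2]; n*=np.sign(n[2])
print('normal',n,'tilt',np.degrees(np.arccos(n[2])),'yaw',np.degrees(np.arctan2(-n[1],-n[0])),best)
h=(P-c0)@n
# panel corners outline: minAreaRect of panel pts in the plane
for yw in [np.arctan2(-n[1],-n[0])]:
    pass
mask=((abs(h)<2.5)&(u>340)&(u<455)&(v>220)&(v<310)&(P[...,2]>60)).astype(np.uint8)
cs=max(cv2.findContours(mask,cv2.RETR_EXTERNAL,cv2.CHAIN_APPROX_NONE)[0],key=cv2.contourArea)[:,0]
W=P[cs[:,1],cs[:,0]]; e1=np.cross([0,1,0],n);e1/=np.linalg.norm(e1);e2=np.cross(n,e1)
r=cv2.minAreaRect(np.c_[(W-c0)@e1,(W-c0)@e2].astype(np.float32)); print('rect',r, 'ctr',c0+e1*r[0][0]+e2*r[0][1])
for lo,hi in((6,16),(18,26),(45,55)):
    m=(h>lo)&(h<hi)&roi; Y=P[m]; print(lo,hi,m.sum(),Y.mean(0), np.median(h[m]),cv2.minEnclosingCircle(np.c_[(Y-c0)@e1,(Y-c0)@e2].astype(np.float32)))
    (cx,cy),_=cv2.minEnclosingCircle(np.c_[(Y-c0)@e1,(Y-c0)@e2].astype(np.float32)); print('  ctr at panel',c0+e1*cx+e2*cy)
save(cv2.resize(d['img'][220:310,340:455],None,fx=6,fy=6,interpolation=cv2.INTER_CUBIC),'t1.png')
E
python3 m.py
```

```text
normal [-0.42157021  0.03313387  0.90619021] tilt 25.01593519302117 yaw -4.493998948804475 3107
rect ((-0.7670364379882812, 0.27782440185546875), (188.37086486816406, 163.95362854003906), 86.01939392089844) ctr [578.57989566 -38.11555232 103.50023542]
6 16 568 [574.41782041 -37.17396938 113.81024953] 11.164889392847353 ((9.732274055480957, -23.14236068725586), 63.43878936767578)
  ctr at panel [587.7721763  -61.52287792 108.63245477]
18 26 65 [570.45834947 -33.74342962 124.00834287] 22.18165106919132 ((-4.770351409912109, 3.5718870162963867), 19.974193572998047)
  ctr at panel [574.99617537 -34.8232984  101.71266939]
45 55 128 [553.2085442  -36.71460457 145.24979576] 48.370597183954516 ((-6.735915184020996, -0.5292240381240845), 13.963688850402832)
  ctr at panel [573.15670535 -38.92215763 101.00679694]
```

View pics/t1.png

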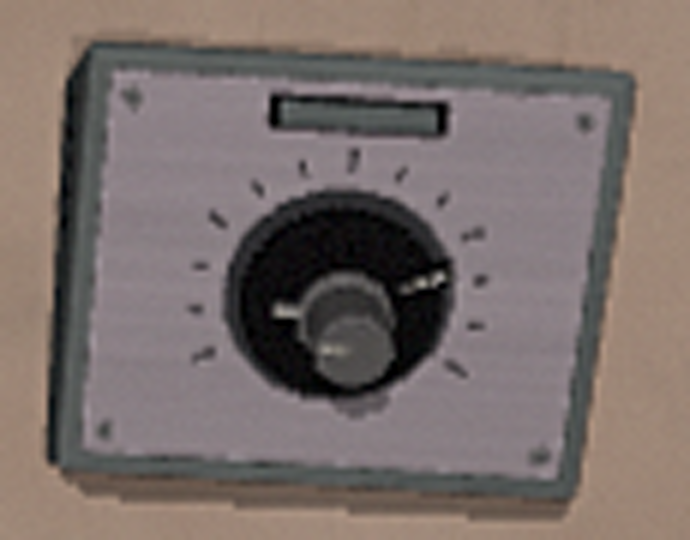

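```bash
cat > g.py <<'E'
from h import *
yaw=np.radians(-4.3); t=np.radians(25)
C=R.from_euler('z',yaw).as_matrix()
n=C@[-np.sin(t),0,np.cos(t)]; up=C@[np.cos(t),0,np.sin(t)]; rt=C@np.array([0,-1,0])
A=np.array([573.3,-38.6,101.0])
def onp(d,uv,hh):
    r=rays(d,uv); c=A+n*hh; s=((c-d['o'])@n)/(r@n); return d['o']+r*s[:,None]-A
def ang(d,uv,hh):
    p=onp(d,uv,hh); return np.c_[np.hypot(p@rt,p@up),np.degrees(np.arctan2(p@rt,p@up))].round(1).tolist()
E
python3 - <<'E'
from g import *
d=cam('top')
f=lambda x,y:[340+x/6-.4,220+y/6-.4]
print('ptr',ang(d,[f(275,311),f(297,312)],22.5),'mark',ang(d,[f(403,291),f(448,274)],12.5),'top line',ang(d,[f(320,350),f(345,351)],50))
print('n',n,'up',up,'rt',rt,'top',A+50*n, proj(d,[A+50*n,A+13*n])-[340,220])
E
```

```text
ptr [[25.0, -85.8], [17.4, -83.6]] mark [[21.4, 68.4], [37.9, 66.3]] top line [[12.1, -87.7], [3.8, -79.7]]
n [-0.42142865  0.03168738  0.90630779] up [ 0.90375665 -0.0679538   0.42261826] rt [-0.07497873 -0.99718513  0.        ] top [552.22856761 -37.01563104 146.31538935] [[58.8879584  58.50976177]
 [56.84687926 51.08092494]]
```

Emit:
play_rows(increments="0.5 0.025 0.0355 0 0.7;0.5 0.025 0.0355 0 0.7;0.5 0.025 0.0355 0 0.7;0.5 0.025 0.0355 0 0.7;0.5 0.025 0.0355 0 0.7;0.5 0.025 0.0355 0 0.7;0.5 0.025 0.0355 0 0.7;0.5 0.025 0.0355 0 0.7;0.5 0.025 0.0355 0 0.7;0.5 0.025 0.0355 0 0.7;0.5 0.025 0.0355 0 0.7;0.5 0.025 0.0355 0 0.7;0.5 0.025 0.0355 0 0.7;0.5 0.025 0.0355 0 0.7;0.5 0.025 0.0355 0 0.7;0.5 0.023 0.035 0 0.7;0.5 0 0 0 0;0.5 0 0 0 0")

```text
t: 2.0
ee_pos: [555.4, -36.7, 222.3]
orientation: [-3.062, -0.704, 0.001]
ft_force: [-0.6, -1.4, -0.5]
width: 44.0
```

```bash
cat > w.py <<'E'
import sys
from g import *
d=cam('wrist'); o=ctrl.get_obs()
T=R.from_rotvec(o['orientation']).as_matrix()
print(o['t'],o['ee_pos'].round(1),'yaw',np.degrees(np.arctan2(T[1,0],T[0,0])).round(2),'delta',np.degrees(np.arctan2(T[1,0],T[0,0])-yaw).round(2),'z',T[:,2].round(3),o['ft_force'].round(1),o['width'].round(1))
print('top',proj(d,[A+50*n]).round(1),'panel',proj(d,[A]).round(1),d['f'],d['cx'],d['cy'],d['o'])
save(d['img'],sys.argv[1])
E
python3 w.py w1.png
```

```text
Traceback (most recent call last):
  File "w.py", line 5, in <module>
    print(o['t'],o['ee_pos'].round(1),'yaw',np.degrees(np.arctan2(T[1,0],T[0,0])).round(2),'delta',np.degrees(np.arctan2(T[1,0],T[0,0])-yaw).round(2),'z',T[:,2].round(3),o['ft_force'].round(1),o['width'].round(1))
                                                                                                                                                                                                 ^^^^^^^^^^^^^^^^
AttributeError: 'float' object has no attribute 'round'
```

```bash
sed -i "s/o\['width'\].round(1)/o['width']/" w.py; python3 w.py w1.png
```

```text
2.1 [554.7 -38.  222.4] yaw 25.77 delta 30.07 z [-0.001 -0.    -1.   ] [ 0.1  0.1 -0.1] 43.85023736697496
top [[320.7 254.1]] panel [[334.6 212.6]] 371.64829954431775 322.98197230255266 240.14099097691152 [629.8846716   -1.26687136 384.70016399]
```

View pics/w1.png

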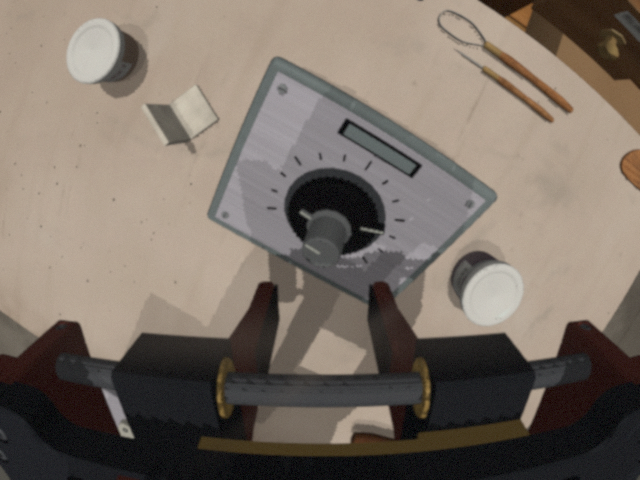

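```bash
cat > k.py <<'E'
from g import *
# knob top by depth in each camera (wrist range_z along optical axis too)
for nm in('scene','top','wrist'):
    d=cam(nm); v,u=np.mgrid[:480,:640]
    r=rays(d,np.c_[u.ravel(),v.ravel()]); zc=r@d['R'][:,2]
    P=d['o']+r*(d['range_z'].ravel()/np.where(zc>.05,zc,9))[:,None]
    q=P-A; h=q@n; x=q@rt; y=q@up; ok=d['range_z'].ravel()>0
    m=ok&(abs(x)<22)&(abs(y)<22)&(h>44)&(h<56); 
    pan=ok&(abs(x)<70)&(y>-60)&(y<40)&(np.hypot(x,y)>44)&(abs(h)<6)
    out=[nm,m.sum(),'panel h',np.median(h[pan]).round(2)]
    if m.sum()>20:
        hm=np.median(h[m][h[m]>np.percentile(h[m],40)]); k=m&(abs(h-hm)<2)
        c,rad=cv2.minEnclosingCircle(np.c_[x[k],y[k]].astype(np.float32)); out+=['top h',hm.round(1),'mean',x[k].mean().round(1),y[k].mean().round(1),'circ',np.round(c,1),round(rad,1)]
    print(*out)
    if nm=='wrist': save(cv2.resize(d['img'][160:290,240:420],None,fx=4,fy=4,interpolation=cv2.INTER_CUBIC),'w2.png')
E
python3 k.py
```

```text
scene 61 panel h -0.93 top h 48.9 mean -5.1 0.3 circ [-4.3  0.6] 13.3
top 0 panel h -0.29
wrist 1052 panel h 0.63 top h 49.7 mean -1.0 1.3 circ [-1.   0.4] 13.8
```

View pics/w2.png

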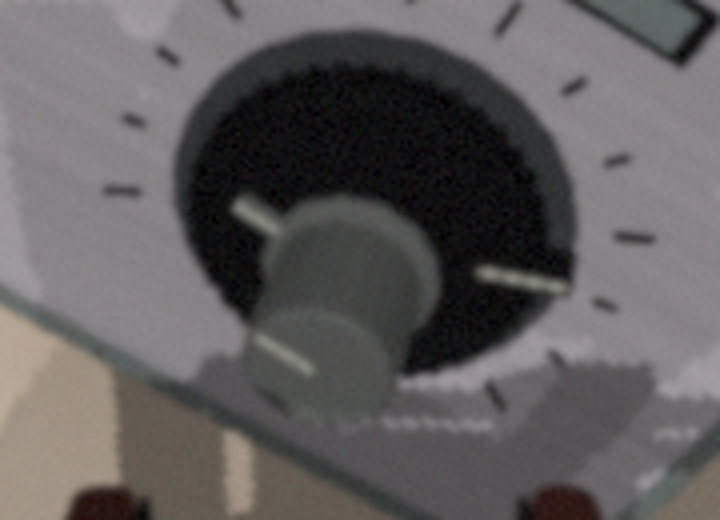

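```bash
sed -i 's/^A=.*/A=np.array([573.7,-37.6,101.2])/' g.py
python3 - <<'E'
from g import *
d=cam('wrist'); f=lambda x,y:[240+x/4-.4,160+y/4-.4]
print('ptr',ang(d,[f(236,203),f(275,232)],23),'mark',ang(d,[f(478,270),f(568,288)],12.5),'topline',ang(d,[f(258,337),f(312,371)],50))
# ring outer outline
print('ring edges',ang(d,[f(176,170),f(360,32),f(577,215),f(405,373)],13))
E
```

```text
ptr [[24.7, -84.5], [15.7, -86.8]] mark [[23.1, 68.8], [40.4, 68.0]] topline [[11.5, -86.5], [0.5, -114.9]]
ring edges [[37.3, -98.6], [45.6, -27.8], [42.4, 44.2], [32.0, 134.3]]
```

Emit:
play_rows(increments="0.5 0.0005 0.001 -0.02 0;0.5 0 0 -0.02 0;0.5 0 0 -0.02 0;0.5 0 0 -0.016 0;0.5 0 0 -0.01 0;0.5 0 0 -0.005 0;0.5 0 0 0 0;0.5 0 0 0 0")

```text
t: 3.1
ee_pos: [556.5, -36.5, 132.3]
orientation: [3.062, 0.701, 0.001]
ft_force: [-0.5, -0.2, 0.8]
width: 44.2
```

```bash
python3 w.py w3.png
```

```text
3.15 [556.6 -36.4 132.4] yaw 25.79 delta 30.09 z [ 0.001 -0.    -1.   ] [-0.5  0.2  0.1] 43.80513327291363
top [[318.3 322.6]] panel [[338.3 252.3]] 371.64829954431775 322.98197230255266 240.14099097691152 [ 6.31159743e+02 -3.72292189e-01  2.94851949e+02]
```

View pics/w3.png

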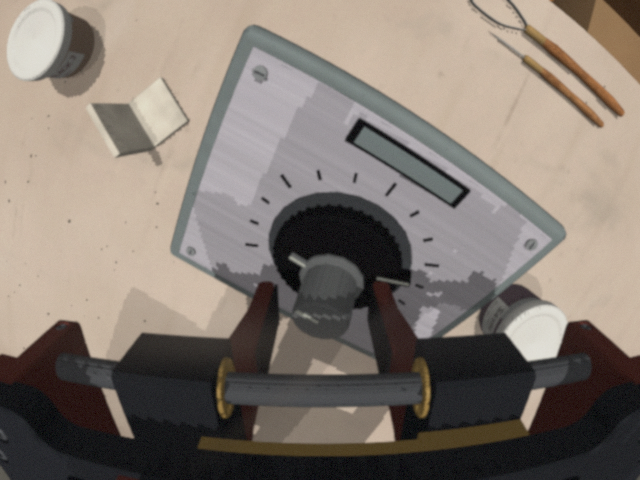

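Emit:
play_rows(increments="0.2 0 0 0 0;0.2 0 0 0 0;0.2 0 0 0 0;0.2 0 0 0 0;0.2 0 0 0 0;0.2 0 0 0 -5;0.2 0 0 0 -5;0.2 0 0 0 0")

```text
t: 3.95
ee_pos: [556.2, -36.2, 131.9]
orientation: [-3.112, -0.431, -0.0]
ft_force: [0.0, -2.1, 4.7]
width: 26.7
```

```bash
cat > a.py <<'E'
from g import *
o=ctrl.get_obs(); T=R.from_rotvec(o['orientation']).as_matrix()
print(o['t'],o['ee_pos'].round(1),'delta',np.degrees(np.arctan2(T[1,0],T[0,0])-yaw).round(1),'F',o['ft_force'].round(1),'M',np.round(o['moment'],2),o['width'])
def lines(nm,h,r0,r1,a0,a1):
    # rectified polar sample of brightness at plane height h: rows angle, peak
    d=cam(nm); an=np.radians(np.arange(a0,a1,.5)); rr=np.arange(r0,r1,.5)
    P=A+n*h+(np.sin(an)[:,None,None]*rt+np.cos(an)[:,None,None]*up)*rr[None,:,None]
    uv=proj(d,P.reshape(-1,3)).astype(np.float32).reshape(len(an),len(rr),2)
    g=cv2.remap(cv2.cvtColor(d['img'],cv2.COLOR_RGB2GRAY),uv[...,0],uv[...,1],cv2.INTER_LINEAR).astype(float)
    s=g.mean(1); i=s.argmax(); w=np.clip(s-s.mean()-.5*(s[i]-s.mean()),0,None)*(abs(np.arange(len(s))-i)<20)
    return round(float(np.degrees((an*w).sum()/w.sum())),1), round(float(s[i]),0), round(float(np.median(s)),0)
if __name__=='__main__':
    for nm in('top','wrist','scene'):
        print(nm,'ptr',lines(nm,23,18.5,24,-110,105),'mark',lines(nm,12.5,27,39,40,100))
E
python3 a.py
```

```text
3.95 [556.2 -36.2 131.9] delta 20.1 F [ 0.  -2.1  4.7] M [-0.07  0.08  0.01] 26.725523811768245
top ptr (87.0, 149.0, 133.0) mark (94.8, 161.0, 157.0)
wrist ptr (-74.3, 149.0, 26.0) mark (68.7, 123.0, 31.0)
scene ptr (-81.1, 96.0, 22.0) mark (42.2, 60.0, 23.0)
```

Emit:
play_rows(increments="0.2 0 0 0 -5;0.2 0 0 0 -5;0.2 0 0 0 -5;0.2 0 0 0 -5;0.2 0 0 0 -5;0.2 0 0 0 0")

```text
t: 4.85
ee_pos: [556.4, -36.0, 131.8]
orientation: [-3.131, 0.252, -0.001]
ft_force: [0.7, 1.1, 3.8]
width: 26.1
```

```bash
python3 a.py
```

```text
4.85 [556.4 -36.  131.8] delta -4.9 F [0.7 1.1 3.8] M [ 0.68 -0.22  0.21] 26.112449455450392
top ptr (84.8, 152.0, 127.0) mark (91.5, 162.0, 157.0)
wrist ptr (-55.3, 99.0, 26.0) mark (68.9, 155.0, 31.0)
scene ptr (-65.0, 58.0, 22.0) mark (83.2, 54.0, 22.0)
```

Emit:
play_rows(increments="0.2 0 0 0 -5;0.2 0 0 0 -5;0.2 0 0 0 -5;0.2 0 0 0 -5;0.2 0 0 0 -5;0.2 0 0 0 0")

```text
t: 5.75
ee_pos: [556.1, -35.6, 131.9]
orientation: [-3.001, 0.926, 0.0]
ft_force: [-0.8, 5.1, 5.5]
width: 26.6
```

```bash
python3 a.py
```

```text
5.75 [556.1 -35.6 131.9] delta -30.0 F [-0.8  5.1  5.5] M [ 1.38 -0.31  0.21] 26.626902675241556
top ptr (87.4, 152.0, 127.0) mark (93.6, 162.0, 157.0)
wrist ptr (-30.8, 98.0, 30.0) mark (68.9, 160.0, 24.0)
scene ptr (67.2, 55.0, 34.0) mark (71.0, 51.0, 42.0)
```

Emit:
play_rows(increments="0.5 0 0 0 0;0.5 0 0 0 0;0.5 0 0 0 0;0.5 0 0 0 7.5;0.5 0 0 0 7.5;0.5 0 0 0 7.5;0.5 0 0 0 7.5;0.5 0 0 0 7.5;0.5 0 0 0 7.5;0.5 0 0 0 7.5;0.5 0 0 0 7.5;0.5 0 0 0 0;0.2 0 0 0 0;0.2 0 0 0 0;0.2 0 0 0 0;0.2 0 0 0 0;0.2 0 0 0 0")

```text
t: 7.75
ee_pos: [556.1, -36.7, 131.6]
orientation: [3.062, 0.7, 0.0]
ft_force: [1.4, -3.8, -2.5]
width: 27.3
```

```bash
python3 a.py
```

```text
7.75 [556.1 -36.7 131.6] delta 30.1 F [ 1.4 -3.8 -2.5] M [-0.79 -0.25 -0.11] 27.327033728038185
top ptr (81.9, 150.0, 125.0) mark (90.1, 162.0, 156.0)
wrist ptr (-38.0, 150.0, 22.0) mark (69.0, 94.0, 35.0)
scene ptr (-45.6, 101.0, 24.0) mark (49.2, 39.0, 23.0)
```

Emit:
play_rows(increments="0.2 0 0 0 -5;0.2 0 0 0 -5;0.2 0 0 0 -5;0.2 0 0 0 -5;0.2 0 0 0 -5;0.2 0 0 0 -5;0.2 0 0 0 -5;0.2 0 0 0 -5;0.2 0 0 0 -5;0.2 0 0 0 -5;0.2 0 0 0 -5;0.2 0 0 0 -5;0.2 0 0 0 0")

```text
t: 9.35
ee_pos: [555.9, -35.4, 132.2]
orientation: [-3.001, 0.925, 0.001]
ft_force: [-2.2, 2.1, 4.9]
width: 26.9
```

```bash
python3 a.py
```

```text
9.35 [555.9 -35.4 132.2] delta -29.9 F [-2.2  2.1  4.9] M [0.94 0.   0.16] 26.85845856648012
top ptr (77.5, 156.0, 126.0) mark (94.0, 162.0, 157.0)
wrist ptr (11.8, 101.0, 25.0) mark (68.9, 159.0, 24.0)
scene ptr (76.0, 49.0, 24.0) mark (74.6, 52.0, 44.0)
```

Emit:
play_rows(increments="0.5 0 0 0 0;0.5 0 0 0 0;0.5 0 0 0 0;0.5 0 0 0 7.5;0.5 0 0 0 7.5;0.5 0 0 0 7.5;0.5 0 0 0 7.5;0.5 0 0 0 7.5;0.5 0 0 0 7.5;0.5 0 0 0 7.5;0.5 0 0 0 7.5;0.5 0 0 0 0;0.2 0 0 0 0;0.2 0 0 0 0;0.2 0 0 0 0;0.2 0 0 0 0;0.2 0 0 0 0")

```text
t: 11.35
ee_pos: [556.2, -36.6, 131.7]
orientation: [3.062, 0.7, 0.0]
ft_force: [1.0, -3.8, -2.2]
width: 27.8
```

Emit:
play_rows(increments="0.2 0 0 0 -5;0.2 0 0 0 -5;0.2 0 0 0 -5;0.2 0 0 0 -5;0.2 0 0 0 -5;0.2 0 0 0 -5;0.2 0 0 0 -5;0.2 0 0 0 -5;0.2 0 0 0 0;0.5 0 0 0 0;0.5 0 0 0 0;0.5 0 0 0 0;0.5 0 0 0 0")

```text
t: 12.65
ee_pos: [556.0, -36.3, 131.6]
orientation: [-3.118, 0.388, 0.0]
ft_force: [-0.7, 0.1, -0.2]
width: 44.1
```

```bash
python3 a.py
```

```text
12.65 [556.  -36.3 131.6] delta -9.9 F [-0.7  0.1 -0.2] M [ 0.03 -0.02 -0.04] 44.05665242670246
top ptr (81.1, 152.0, 130.0) mark (94.0, 161.0, 157.0)
wrist ptr (40.7, 160.0, 14.0) mark (69.0, 158.0, 31.0)
scene ptr (77.4, 47.0, 22.0) mark (79.2, 56.0, 42.0)
```

Emit:
play_rows(increments="0.5 0 0 0 7;0.5 0 0 0 7;0.5 0 0 0 7;0.5 0 0 0 6;0.5 0 0 0 0;0.2 0 0 0 0;0.2 0 0 0 0;0.2 0 0 0 0;0.2 0 0 0 0;0.2 0 0 0 0;0.2 0 0 0 -5;0.2 0 0 0 -5;0.2 0 0 0 -5;0.2 0 0 0 -5;0.2 0 0 0 0")

```text
t: 14.45
ee_pos: [555.9, -35.9, 131.9]
orientation: [-3.135, 0.199, 0.0]
ft_force: [-0.4, 0.2, 2.7]
width: 26.1
```

```bash
python3 a.py
```

```text
14.45 [555.9 -35.9 131.9] delta -3.0 F [-0.4  0.2  2.7] M [0.48 0.18 0.15] 26.122194455594073
top ptr (81.1, 151.0, 127.0) mark (93.9, 162.0, 157.0)
wrist ptr (54.4, 153.0, 22.0) mark (69.0, 155.0, 31.0)
scene ptr (97.9, 45.0, 22.0) mark (90.3, 44.0, 23.0)
```

Emit:
play_rows(increments="0.5 0 0 0 0;0.5 0 0 0 0;0.5 0 0 0 0;0.5 0 0 0 7;0.5 0 0 0 7;0.5 0 0 0 4;0.5 0 0 0 0;0.2 0 0 0 0;0.2 0 0 0 0;0.2 0 0 0 0;0.2 0 0 0 0;0.2 0 0 0 0;0.2 0 0 0 -5;0.2 0 0 0 -5;0.2 0 0 0 -3;0.2 0 0 0 0;0.2 0 0 0 0")

```text
t: 16.45
ee_pos: [555.7, -36.1, 131.7]
orientation: [-3.141, 0.058, 0.001]
ft_force: [-2.3, -0.8, 3.1]
width: 26.4
```

```bash
python3 a.py
```

```text
16.45 [555.7 -36.1 131.7] delta 2.2 F [-2.3 -0.8  3.1] M [0.26 0.44 0.11] 26.37850159791103
top ptr (80.9, 152.0, 130.0) mark (95.1, 162.0, 157.0)
wrist ptr (62.5, 152.0, 27.0) mark (69.0, 153.0, 29.0)
scene ptr (100.2, 43.0, 22.0) mark (95.4, 45.0, 24.0)
```

Remaining about 6.5°.

Emit:
play_rows(increments="0.2 0 0 0 -4;0.2 0 0 0 -3;0.2 0 0 0 0;0.2 0 0 0 0;0.5 0 0 0 0;0.5 0 0 0 0;0.5 0 0 0 0;0.5 0 0 0 0")

```text
t: 17.55
ee_pos: [556.4, -36.4, 131.7]
orientation: [3.131, -0.252, 0.001]
ft_force: [0.2, 0.1, -0.6]
width: 43.9
```

```bash
python3 a.py; python3 w.py w4.png
```

```text
17.55 [556.4 -36.4 131.7] delta -4.9 F [ 0.2  0.1 -0.6] M [ 0.05 -0.03 -0.03] 43.87624566544597
top ptr (87.0, 151.0, 129.0) mark (93.3, 161.0, 157.0)
wrist ptr (69.0, 157.0, 20.0) mark (68.9, 159.0, 32.0)
scene ptr (80.7, 47.0, 21.0) mark (81.8, 48.0, 37.0)
17.9 [556.1 -36.3 131.6] yaw -9.2 delta -4.9 z [-0. -0. -1.] [ 0.4 -0.2 -0.3] 43.86025789657116
top [[323.6 323.6]] panel [[320.2 248.2]] 371.64829954431775 322.98197230255266 240.14099097691152 [638.09456568 -49.54072815 294.17981501]
```

View pics/w4.png

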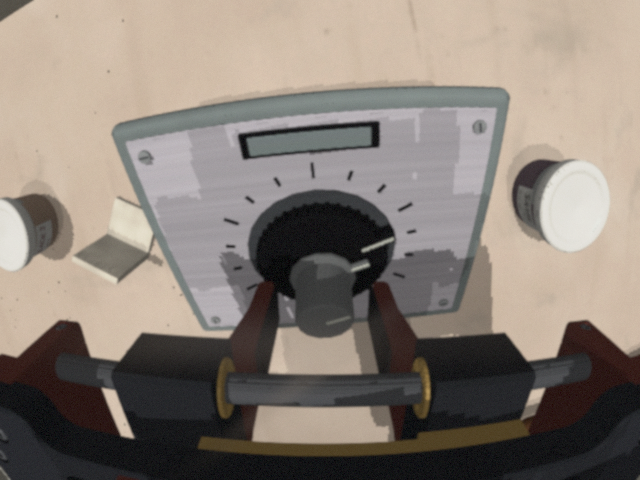

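Emit:
play_rows(increments="0.5 0 0 0.01 0;0.5 0 0 0.02 0;0.5 0 0 0.02 0;0 0 0 0 5;0 -0.0165 0.001 0 0;0 0 0 0 0;0 0 0 0 0;0 0 0 0 0;0 0 0 0 0;0 0 0 -0.012 0;0 0 0 -0.0135 0;0 0 0 0 0")

```text
t: 19.1
ee_pos: [537.9, -35.2, 153.6]
orientation: [-3.139, 0.115, 0.007]
ft_force: [-0.6, -0.7, -0.2]
width: 0.8
```

```bash
python3 a.py
```

```text
19.1 [537.9 -35.2 153.6] delta 0.1 F [-0.6 -0.7 -0.2] M [0.02 0.03 0.02] 0.7510137787392747
top ptr (30.3, 144.0, 104.0) mark (94.8, 152.0, 141.0)
wrist ptr (69.5, 142.0, 17.0) mark (68.9, 142.0, 28.0)
scene ptr (51.1, 77.0, 34.0) mark (49.6, 87.0, 70.0)
```

Emit:
play_rows(increments="0 0.0013 0 -0.0027 0;0 0.0013 0 -0.0027 0;0 0.0008 0 -0.0018 0;0 0 0 0 0")

```text
t: 19.8
ee_pos: [542.9, -35.3, 148.7]
orientation: [-3.139, 0.115, 0.001]
ft_force: [0.3, 0.9, -0.4]
width: 0.7
```

Emit:
play_rows(increments="0 0.0004 0 -0.0009 0;0 0.0004 0 -0.0009 0;0 0.0004 0 -0.0009 0;0 0 0 0 0")

```text
t: 20.2
ee_pos: [544.2, -35.3, 146.4]
orientation: [3.139, -0.115, -0.0]
ft_force: [-2.0, -0.6, 2.8]
width: 0.4
```

Emit:
play_rows(increments="0 0.0004 0 -0.0009 0;0 0.0004 0 -0.0009 0;0 0 0 0 0")

```text
t: 20.5
ee_pos: [545.0, -35.3, 144.6]
orientation: [3.139, -0.115, 0.0]
ft_force: [-0.5, 0.5, 5.2]
width: 0.9
```

```bash
python3 a.py
```

```text
20.5 [545.  -35.3 144.6] delta 0.1 F [-0.5  0.5  5.2] M [-0.02  0.32 -0.02] 0.850576870416279
top ptr (-14.4, 140.0, 106.0) mark (95.7, 158.0, 147.0)
wrist ptr (64.8, 147.0, 23.0) mark (68.9, 148.0, 30.0)
scene ptr (43.2, 63.0, 28.0) mark (48.8, 87.0, 30.0)
```

Emit:
play_rows(increments="0 0.0004 0 -0.0009 0;0 0.0004 0 -0.0009 0;0 0 0 0 0")

```text
t: 21.1
ee_pos: [545.8, -35.3, 142.8]
orientation: [3.139, -0.115, 0.0]
ft_force: [-2.3, -0.3, 6.5]
width: 0.8
```

```bash
python3 a.py; python3 -c "
from a import *
for h in(19,21,23): print(h,lines('wrist',h,18.5,24,40,100))"
```

```text
21.1 [545.8 -35.3 142.8] delta 0.1 F [-2.3 -0.3  6.5] M [-0.05  0.37 -0.  ] 0.7581667014095509
top ptr (23.6, 144.0, 110.0) mark (95.5, 158.0, 148.0)
wrist ptr (60.3, 145.0, 31.0) mark (68.9, 146.0, 30.0)
scene ptr (-90.9, 70.0, 25.0) mark (44.8, 86.0, 25.0)
21.4 [545.8 -35.3 142.9] delta 0.1 F [-2.3  0.1  6.1] M [-0.02  0.38 -0.02] 0.46242108292295314
19 (70.4, 147.0, 18.0)
21 (65.4, 146.0, 22.0)
23 (60.4, 145.0, 20.0)
```

Emit:
play_rows(increments="0 0.0004 0 -0.0009 0;0 0.0004 0 -0.0009 0;0 0 0 0 0;0 0 0 0 0")

```text
t: 21.95
ee_pos: [546.2, -35.3, 142.1]
orientation: [3.139, -0.115, -0.001]
ft_force: [-8.0, -1.3, 17.8]
width: 0.4
```

```bash
python3 -c "
from a import *
for h in(19,21,23): print(h,lines('wrist',h,18.5,24,40,100),lines('wrist',12.5,27,39,40,100))"
```

```text
21.95 [546.2 -35.3 142.1] delta 0.1 F [-8.  -1.3 17.8] M [0.01 1.22 0.03] 0.4246782536856602
19 (69.2, 143.0, 19.0) (68.9, 148.0, 30.0)
21 (64.2, 144.0, 22.0) (68.9, 148.0, 30.0)
23 (59.2, 142.0, 19.0) (68.9, 147.0, 31.0)
```

Bottomed at about 19 N, still aligned. Retreat along the axis, then up and clear.

Emit:
play_rows(increments="0 -0.0012 0 0.0027 0;0 -0.0012 0 0.0027 0;0 -0.0012 0 0.0027 0;0 -0.004 0 0.009 0;0 -0.005 0 0.02 0;0 -0.02 0 0.03 0;0 -0.04 0 0.01 0;0 -0.04 0 0 0;0 0 0 0 0;0 0 0 0 0")

```text
t: 23.25
ee_pos: [433.8, -35.3, 218.6]
orientation: [3.139, -0.116, 0.002]
ft_force: [0.8, -0.8, -0.0]
width: 0.5
```

```bash
python3 a.py; python3 w.py w5.png; python3 -c "
from h import *
d=cam('top'); save(cv2.resize(d['img'][220:310,340:455],None,fx=6,fy=6,interpolation=cv2.INTER_CUBIC),'t2.png')"
```

```text
23.25 [433.8 -35.3 218.6] delta 0.1 F [ 0.8 -0.8 -0. ] M [ 0.02 -0.01  0.05] 0.47649734318311304
top ptr (68.9, 113.0, 14.0) mark (68.0, 108.0, 26.0)
wrist ptr (71.1, 130.0, 15.0) mark (68.7, 127.0, 25.0)
scene ptr (80.0, 92.0, 38.0) mark (46.1, 101.0, 91.0)
23.6 [434.5 -35.3 217.7] yaw -4.19 delta 0.11 z [-0.  0. -1.] [ 1.5  0.4 -0.3] 0.5851935346448107
top [[310.2  72. ]] panel [[312.3  53.3]] 371.64829954431775 322.98197230255266 240.14099097691152 [517.57217558 -41.36135562 380.27752743]
```

View pics/w5.png

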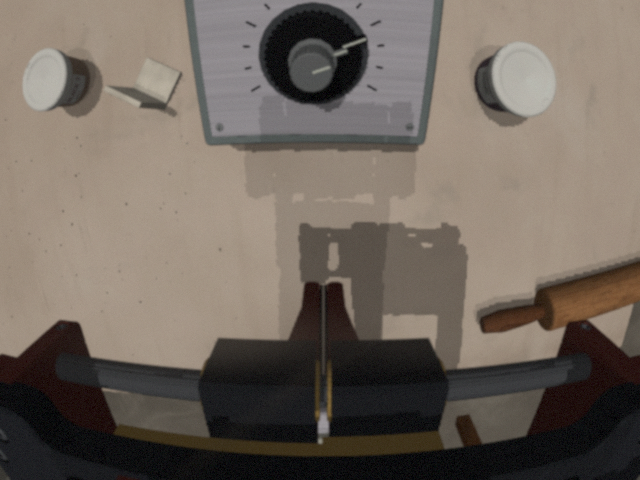

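View pics/t2.png

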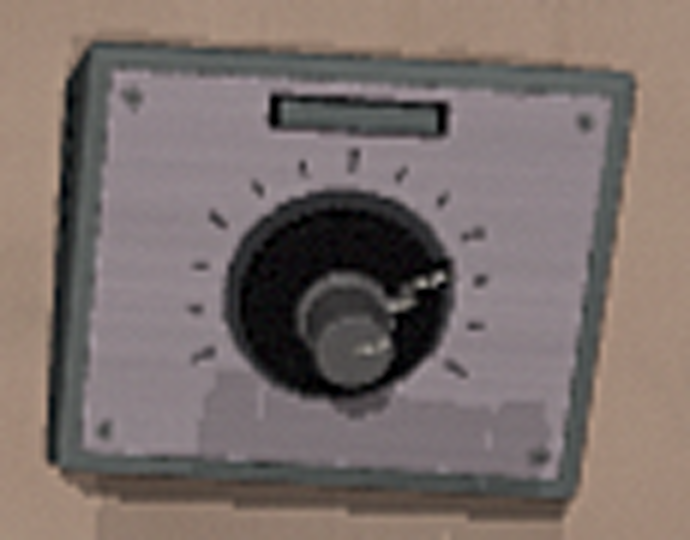

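The pointer tip (about 400,303 in the top crop) runs straight into the ring mark (448,274). The mark is at the same pixels as at the start. The tile and tubs are unmoved, and the knob is out.

```bash
python3 -c "
from workcell import ctrl; print(ctrl.close_job())"
```

```text
the job is handed in; nothing more can be done
None
```

I turned the inner knob from about -85° to about 69° in five grip-turn-release strokes, lining its pointer up with the ring's mark. I then pushed it in with the shut fingers until it bottomed (about 18 N vertical), let it spring back, and handed the job in at about 24 s. The hand-in gave no verdict.

- **Alignment:** after the push, the pointer read 68.9° against the mark's 68.0° in the top camera, and 71.1° against 68.7° in the wrist camera. Both are inside the 6° limit.
- **Pushed in:** while bottomed, the pointer read 69.2° against the mark's 68.9°, assuming the knob was in the full 4 mm.
- **Ring:** the mark read 68.7 to 69.0° in the wrist view throughout, apart from a hand-picked 68.0 to 68.8° at the start, and is at the same pixels in the top view.
- **Knob height:** pointer readings with the arm clear match the knob being back out; I did not measure its height directly.
- **Tile and tubs:** they look untouched in the last wrist picture and the arm never went near them, but I did not measure their positions again.
- **Readings I ignored:** the automatic angle reading from the scene camera disagreed at all times. The top camera's was also wrong while the arm blocked its view.

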